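# Run a fingertip round a ring of tube caps to seat them

### The arm

A 6-joint arm with a two-finger parallel gripper is mounted at the origin on a cart in front of the work surface, level with it; the furniture and walls round the work are solid. World frame = base frame: x ahead of the robot, y to its left, z up, the work surface at z = 0. Lengths are in mm, angles in rad, forces in N, time in s.
With the tool pointing down it reaches from about 400 to 925 mm from the base axis. Payload 12.5 kg.
Tool frame: the origin (TCP) lies on the centre line of the jaws, within the pads' length; the fingertips stand 17 mm ahead of it and the grasp point (between the pads) lies 2 mm behind it; z points along the fingers, y is the line along which they close (so a half turn about z gives the same grasp; the last joint's range is limited). The gripper opens to 95 mm and grips with 3 to 60 N. Pads are 20 mm wide; open, the fingers measure 119 mm over their backs; the gripper's body (75 mm by 180 mm) begins 59 mm behind the grasp point.
Start: joints at [1.088, 0.491, 1.559, -0, 1.092, -0.106], TCP at [229.951, 581.178, 231.661] pointing down, gripper open.
Joint ranges: [-3.1, 3.1], [-0.84, 2.19], [0.05, 2.79], [-1.13, 4.28], [0.06, 2.93], [-2.69, 2.69]. Speed limits (rad/s): [2.22, 2.22, 2.79, 3.14, 3.14, 3.14].

### API

Orientations are given as [roll, pitch, yaw] about the fixed x, y, z axes, in that order (R = Rz(yaw) Ry(pitch) Rx(roll)).
In Python, from cell import env gives the robot as it stands.
- The arm moves only by the tool drive_tool, never from a script. Its argument "deltas" is text: rows parted by semicolons, each of 4 numbers parted by spaces: the shift along the world's x, y, z normalised to -1 to 1, where 1 is 100 mm, then the turn about the world's z normalised to -1 to 1, where 1 is 180 degrees. A call has 1 to 10 rows; each row shifts and turns the commanded pose from where the row before left it; what a row does not reach is not made up. A row lasts 1/12 s, in which the tool goes at most 41.7 mm and 7.16 degrees, less where a joint would pass 70% of its speed; a pose out of reach is approached as far as the arm can. A call with a number of a shift or a turn outside -1 to 1 is refused whole. A call with a gripper value outside its range is refused whole. "gripper" is the closure, from 0 (fully open) to 1 (shut), set as the call begins (left out, the last holds). The fingers move at their own pace and stop on an object; the grip force is fixed at half the most. Time passes only in rows, so rows that do not move let the fingers close. It gives the time, the measured TCP pose, the force, the opening and the grip force at its end, in the units of the state.
- env.state(): the state, without advancing time (a new reading comes with each control period).
- env.read_camera(name): name is "side" or "top" or "wrist"; returns (picture, depth): 384x512x3 uint8, red, green, blue; 384x512 float32, mm along the optical axis (not along the pixel's ray), 0 where there is no reading.
- env.camera_params(name): a dict with "mtx" (3x3 intrinsics, pixels), "camera_from_world" (4x4, takes a point from world to camera coordinates); the wrist camera has in their place "mount" (4x4, takes a point from camera to tool coordinates, whose origin is the TCP and whose axes are the flange's). Camera axes: x right, y down, z forward; pixel columns grow to the right and rows downward; lengths in mm; the calibration is good to about 2 mm. A picture is of the moment at which its call begins: read the wrist's pose just before it. camera_params takes no time and is no camera call.
- env.job_done(): hands the job in; it is judged then, once.
The state is a dict: "t": time; "joints": joint angles; "qvel": joint speeds; "tau": joint torques, N m; "eef_pos": TCP position; "tcp_rot": TCP orientation; "ft_force": force on the tool from outside, world axes, zero at the start; "moment": the same for the moment, N m; "opening": opening from 0.0 (shut) to 1.0 (fully open); "grip_force": force on a finger pad.
Only numpy, scipy, OpenCV 4.12 (cv2) and the standard library are available. Lean on these libraries where they do the work, as an engineer would, in place of code of your own. Each camera call takes 0.05 s, during which the arm holds its last target. There are 200 camera calls.

### The job

The round metal cooling block holds six tubes in a horseshoe, and their white domed caps all stand a little too high. In one light pass of the fingertips round the horseshoe, press the caps fully home one after another, beginning with the cap next to the raised index bar and ending with the cap next to the empty bore; from the first cap to the last, keep the fingertips on the caps or within about 3 cm above them. Pull no cap up, lift nothing, and leave everything else on the bench where it is.

Things in the scene. Friction and masses are not known exactly. Their poses are not given: they have to be found in the camera images.
- block: round aluminium cooling block, fixed, 170 mm across, 45 mm high. Origin: centre of its underside, z up. On its top, on a circle of 55 mm radius, 45 degrees apart (42 mm): on its +x axis a dark radial index bar (30x9 mm, 6 mm high); anticlockwise from above caps 1 to 6 at 45, 90 .. 270 degrees; at 315 an empty bore (black disc). Low dark knob (23 mm, 6 mm high) at its centre
- cap1_top (a point): highest point of the domed white cap of the first tube, at 45 degrees anticlockwise of the index bar. The cap is 24 mm across, its dome rises 5 mm from rim to top (45 degrees steep at the rim, where a finger sliding level may snag). Fully home its top is 52 mm above the bench (7 mm above the block's face), at the start 56 to 57 mm
- cap2_top (a point): highest point of the domed white cap of the second tube, at 90 degrees anticlockwise of the index bar. The cap is 24 mm across, its dome rises 5 mm from rim to top (45 degrees steep at the rim, where a finger sliding level may snag). Fully home its top is 52 mm above the bench (7 mm above the block's face), at the start 56 to 57 mm
- cap3_top (a point): highest point of the domed white cap of the third tube, at 135 degrees anticlockwise of the index bar. The cap is 24 mm across, its dome rises 5 mm from rim to top (45 degrees steep at the rim, where a finger sliding level may snag). Fully home its top is 52 mm above the bench (7 mm above the block's face), at the start 56 to 57 mm
- cap4_top (a point): highest point of the domed white cap of the fourth tube, at 180 degrees anticlockwise of the index bar. The cap is 24 mm across, its dome rises 5 mm from rim to top (45 degrees steep at the rim, where a finger sliding level may snag). Fully home its top is 52 mm above the bench (7 mm above the block's face), at the start 56 to 57 mm
- cap5_top (a point): highest point of the domed white cap of the fifth tube, at 225 degrees anticlockwise of the index bar. The cap is 24 mm across, its dome rises 5 mm from rim to top (45 degrees steep at the rim, where a finger sliding level may snag). Fully home its top is 52 mm above the bench (7 mm above the block's face), at the start 56 to 57 mm
- cap6_top (a point): highest point of the domed white cap of the sixth tube, at 270 degrees anticlockwise of the index bar. The cap is 24 mm across, its dome rises 5 mm from rim to top (45 degrees steep at the rim, where a finger sliding level may snag). Fully home its top is 52 mm above the bench (7 mm above the block's face), at the start 56 to 57 mm
- cap1 (a joint): how far cap 1 has been pressed down, m: 0 to 0.001 at the start, 0.005 fully home (hard stop), negative if pulled up. It moves against a friction of about 4 N and stays where it is left
- cap2 (a joint): how far cap 2 has been pressed down, m: 0 to 0.001 at the start, 0.005 fully home (hard stop), negative if pulled up. It moves against a friction of about 4 N and stays where it is left
- cap3 (a joint): how far cap 3 has been pressed down, m: 0 to 0.001 at the start, 0.005 fully home (hard stop), negative if pulled up. It moves against a friction of about 4 N and stays where it is left
- cap4 (a joint): how far cap 4 has been pressed down, m: 0 to 0.001 at the start, 0.005 fully home (hard stop), negative if pulled up. It moves against a friction of about 4 N and stays where it is left
- cap5 (a joint): how far cap 5 has been pressed down, m: 0 to 0.001 at the start, 0.005 fully home (hard stop), negative if pulled up. It moves against a friction of about 4 N and stays where it is left
- cap6 (a joint): how far cap 6 has been pressed down, m: 0 to 0.001 at the start, 0.005 fully home (hard stop), negative if pulled up. It moves against a friction of about 4 N and stays where it is left
- dish: loose shallow culture dish, 58 mm across, 15 mm high, beside the block, to be left alone; origin at the centre of its underside
- dropper: loose small white bottle, 36 mm across, 70 mm high, beside the block, to be left alone; origin at the centre of its underside
- beaker: loose clear beaker, 90 mm across, 133 mm high, to be left alone; origin at the centre of its underside

How it is judged (in metres and radians):
On the way, in this order (a step that is already met when the one before it is completed fails the run):
1. cap 1 is pressed home, the next one not yet (value of joint cap1 above 0.0035 m), for 0.05 s.
2. cap 2 is pressed home, the next one not yet (value of joint cap2 above 0.0035 m), for 0.05 s.
3. cap 3 is pressed home, the next one not yet (value of joint cap3 above 0.0035 m), for 0.05 s.
4. cap 4 is pressed home, the next one not yet (value of joint cap4 above 0.0035 m), for 0.05 s.
5. cap 5 is pressed home, the next one not yet (value of joint cap5 above 0.0035 m), for 0.05 s.
6. cap 6 is pressed home (value of joint cap6 above 0.0035 m), for 0.05 s.
At the end, for the whole second after the job is handed in: All six caps are within 1.5 mm of fully home, pressed in order from the index bar round to the empty bore, and the dish, bottle and beaker are within 15 mm of where they stood (value of joint each of cap1, cap2, cap3, cap4, cap5, cap6 above 0.0035 m and distance of each of dish, dropper, beaker from where it was at the start of the episode below 0.015 m); the robot touches nothing.
It fails at once if a cap is pulled up by more than 2 mm (value of joint any of cap1, cap2, cap3, cap4, cap5, cap6 below -0.002 m).
It fails at once if the fingers press on the block or its caps with more than 40 N (contact force between the fingers and block above 40 N).
It fails at once if between the first cap and the last, the hand leaves the ring (fingertips some 5 cm above the caps, or off the block sideways) (value of joint cap1 above 0.0035 m and not (value of joint cap6 above 0.0035 m) and (z of the grasp point in the frame of block above 0.12 m or horizontal distance between the grasp point and block above 0.13 m)).
It fails at once if a bystander is pushed by more than 20 mm or lifted by more than 8 mm (distance of any of dish, dropper, beaker from where it was at the start of the episode above 0.02 m or height (world z) of any of dish, dropper, beaker above 0.008 m).
It also fails if it takes over 58 s, if anything falls off the work surface, if the arm or the gripper's body presses on something with over 40 N, if the wrist force passes 120 N, or if a joint passes its speed limit or range.

## Working session

There is one attempt and no reset: what is moved stays moved. The work goes in short steps, Python scripts to look and compute and a tool call to move; the robot and the scene stay as the last step left them, time stands still between calls to the robot, and variables do not carry over. Pictures are saved under pics/ and viewed, at most 10 in all, crops included, and the job is handed in when it is done.

Besides the shell and the picture viewer there is one more tool, called after "Request:" as name(argument=value, ...), one argument or row to a line, values as JSON. drive_tool: Moves the arm, as the interface text tells. Its arguments: {"type":"object","properties":{"deltas":{"type":"string"},"gripper":{"type":"number"}},"required":["deltas"]}

```bash
mkdir -p pics; python3 - <<'E'
from cell import env
import cv2,numpy as np
s=env.state();print(s['t'],s['eef_pos'],s['tcp_rot'],s['ft_force'])
for n in('top','side'):
    im,d=env.read_camera(n);np.savez('pics/'+n,im=im,d=d)
    cv2.imwrite(f'pics/{n}.png',im[:,:,::-1])
    p=env.camera_params(n);print(n,np.round(p['mtx'],1).tolist(),np.round(p['camera_from_world'],3).tolist())
E
```

```text
0.0 [229.84119248 580.98584675 231.09610824] [-3.14055004e+00 -1.16693867e-04  2.76479583e+00] [ 0.31110216 -0.47160883  0.51177998]
top [[390.8, 0.0, 251.7], [0.0, 390.8, 191.6], [0.0, 0.0, 1.0]] [[-0.009, -1.0, -0.02, -7.262], [-0.987, 0.012, -0.158, 577.093], [0.158, 0.018, -0.987, 842.845], [0.0, 0.0, 0.0, 1.0]]
side [[423.0, 0.0, 255.1], [0.0, 423.0, 189.3], [0.0, 0.0, 1.0]] [[0.952, -0.305, -0.02, -579.353], [-0.187, -0.528, -0.828, 138.451], [0.242, 0.792, -0.56, 904.742], [0.0, 0.0, 0.0, 1.0]]
```

View pics/top.png

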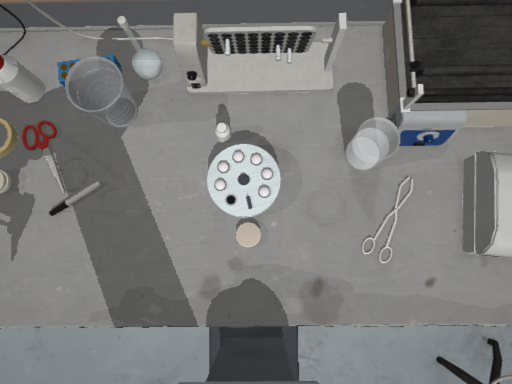

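View pics/side.png

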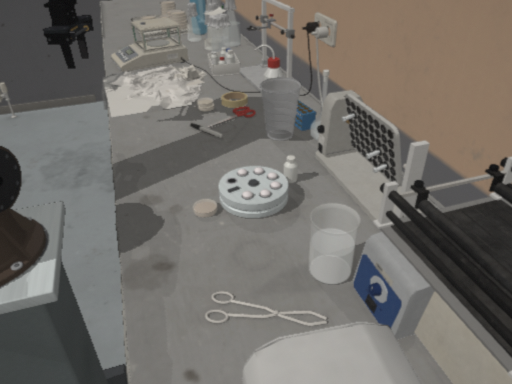

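The top view shows the block centred near (244,180), with the bar at (250,202) and the bore at (231,199). Caps 1 to 6 run anticlockwise: (265,191), (267,173), (256,159), (238,156), (222,167), (220,184). The side view agrees. The dish sits below the bar, and the bottle is about (222,131), near caps 4 and 5.

```bash
cat > h.py <<'E'
import numpy as np,cv2
from cell import env
def ray(n,uv,z,T=None):
    p=env.camera_params(n); 
    if T is None: T=np.linalg.inv(p['camera_from_world'])
    d=T[:3,:3]@np.linalg.solve(p['mtx'],[uv[0],uv[1],1.]); o=T[:3,3]
    return o+d*(z-o[2])/d[2]
def blobs(mask,lo,hi):
    n,l,s,c=cv2.connectedComponentsWithStats(mask.astype(np.uint8))
    return [(c[i],s[i,4]) for i in range(1,n) if lo<s[i,4]<hi]
E
python3 - <<'E'
from h import *
for n,c0,R in(('top',(244,180),34),('side',(254,187),34)):
    im=np.load(f'pics/{n}.npz')['im']
    yy,xx=np.mgrid[:384,:512]
    m=((xx-c0[0])**2+((yy-c0[1])*(1 if n=='top' else 1.6))**2<R*R)
    for c,a in blobs((im.max(2)<75)&m,15,300): print(n,'dark',c.round(1),a,ray(n,c,50).round(1))
    f=im.astype(int); 
    white=(f.min(2)>150)&((f[:,:,2]-f[:,:,0])<(12 if n=='top' else 8))&m
    for c,a in blobs(white,15,400): print(n,'white',c.round(1),a,ray(n,c,54).round(1))
    print(f[185,244-30:244+30:3].tolist() if n=='top' else '')
E
```

```text
top dark [242.3 176.8] 22 [610.6   7.4  50. ]
top dark [230.6 199.5] 53 [558.9  34.3  50. ]
top white [254.9 158.9] 89 [651.  -21.6  54. ]
[[151, 154, 157], [226, 222, 223], [235, 231, 232], [225, 221, 222], [156, 162, 165], [206, 216, 218], [206, 216, 218], [205, 214, 216], [208, 218, 220], [199, 209, 212], [169, 178, 180], [213, 223, 224], [211, 219, 221], [209, 219, 220], [209, 220, 220], [203, 213, 215], [140, 147, 149], [121, 127, 127], [193, 202, 203], [202, 212, 213]]
side dark [231.4 180.1] 18 [558.  29.  50.]
side dark [253.2 182.3] 35 [605.1   1.4  50. ]
```

Request:
drive_tool(
  deltas="0.195 -0.305 0 0;0.195 -0.305 0 0;0.195 -0.305 0 0;0.195 -0.305 0 0;0.195 -0.305 0 0;0.195 -0.305 0 0;0.195 -0.305 0 0;0.195 -0.305 0 0;0.195 -0.305 0 0;0.195 -0.305 0 0",
  gripper=1,
)

```text
t: 0.93
eef_pos: [425.5, 274.5, 231.6]
tcp_rot: [-3.142, -0.0, 2.765]
ft_force: [0.0, 0.9, 0.3]
opening: 0.355
grip_force: 0.0
```

Request:
drive_tool(
  deltas="0.195 -0.305 0 0;0.195 -0.305 0 0;0.195 -0.305 0 0;0.195 -0.305 0 0;0.195 -0.305 0 0;0.195 -0.305 0 0;0.195 -0.305 0 0;0.195 -0.305 0 0;0 0 0 0;0 0 0 0",
)

```text
t: 1.77
eef_pos: [581.3, 30.7, 230.9]
tcp_rot: [-3.141, -0.001, 2.762]
ft_force: [0.3, -0.1, -0.3]
opening: 0.006
grip_force: 0.0
```

```bash
python3 - <<'E'
from h import *
from scipy.spatial.transform import Rotation as Ro
s=env.state();print(s['eef_pos'],s['tcp_rot'],s['joints'],s['ft_force'])
im,d=env.read_camera('wrist')
T=np.eye(4);T[:3,:3]=Ro.from_euler('xyz',s['tcp_rot']).as_matrix();T[:3,3]=s['eef_pos']
p=env.camera_params('wrist');T=T@p['mount'];print(T.round(2).tolist())
np.savez('pics/wrist',im=im,d=d,T=T);cv2.imwrite('pics/wrist.png',im[:,:,::-1])
E
```

```text
[581.30857483  30.65774971 230.93911969] [-3.14137869e+00 -1.04455547e-03  2.76202345e+00] [-6.08151320e-02  4.30971664e-01  1.66705425e+00  1.43579333e-04
  1.04462573e+00 -1.25211454e+00] [ 0.26537888 -0.09075189 -0.25362189]
[[0.37, 0.89, 0.25, 511.04], [0.93, -0.36, -0.1, 59.53], [-0.0, 0.27, -0.96, 383.76], [0.0, 0.0, 0.0, 1.0]]
```

View pics/wrist.png

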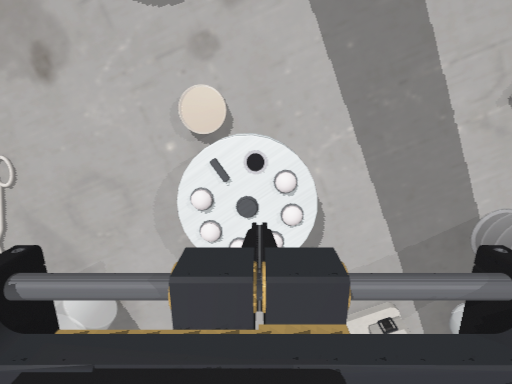

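The wrist view shows the bar at (219,170), bore at (256,161), knob at (247,207), cap 1 at (201,199), cap 2 at (210,231), cap 6 at (286,181) and cap 5 at (292,214).

```bash
python3 - <<'E'
from h import *
z=np.load('pics/wrist.npz');im=z['im'];T=z['T']
print('dark');P={}
yy,xx=np.mgrid[:384,:512]
m=(xx-247)**2+(yy-203)**2<68**2; m&=yy<243
f=im.astype(int)
for c,a in blobs((f.max(2)<75)&m,40,900): print('dark',c.round(1),a,ray('wrist',c,51 if 240<c[0]<252 else 45,T).round(1))
def fit(name,im,cs,r,T):
    g=cv2.cvtColor(im,cv2.COLOR_RGB2GRAY)
    out=[]
    hc=cv2.HoughCircles(cv2.resize(g,None,fx=3,fy=3,interpolation=cv2.INTER_CUBIC),cv2.HOUGH_GRADIENT,1,40,param1=120,param2=12,minRadius=int(3*r*.8),maxRadius=int(3*r*1.2))[0]
    for c in cs:
        k=hc[np.argmin(np.hypot(hc[:,0]/3-c[0],hc[:,1]/3-c[1]))]
        print(name,c,(k/3).round(1),ray(name,((k[0]-1)/3,(k[1]-1)/3),51.5,T).round(1))
fit('wrist',im,[(201,199),(210,231),(292,214),(286,181),(256,161),(247,207)],11,T)
t=np.load('pics/top.npz')['im']
fit('top',t,[(265,191),(267,173),(256,159),(238,156),(222,167),(220,184),(231,199),(243,179)],6,None)
tf=t.astype(int);m=(np.mgrid[:384,:512][1]-244)**2+(np.mgrid[:384,:512][0]-180)**2<34**2
for c,a in blobs((tf.max(2)<110)&m,15,300): print('top dark',c.round(1),a,ray('top',c,50).round(1))
E
```

```text
dark
dark [254.9 161.8] 229 [561.2  34.4  45. ]
dark [252.3 234.4] 215 [644.1  -2.6  45. ]
dark [266.1 234.4] 200 [650.4  13.3  45. ]
wrist (201, 199) [201.5 199.5  12.1] [577.8 -40.3  51.5]
wrist (210, 231) [210.5 230.8  11. ] [617.9 -46.9  51.5]
wrist (292, 214) [292.2 214.8  11.6] [635.2  52.1  51.5]
wrist (286, 181) [285.5 181.8  12. ] [594.4  58.8  51.5]
wrist (256, 161) [255.5 162.2   8.8] [560.3  35.1  51.5]
wrist (247, 207) [247.5 206.8  11. ] [606.2   6.4  51.5]
top (265, 191) [264.2 191.5   6.4] [576.7 -41.1  51.5]
top (267, 173) [266.8 173.5   6.4] [618.1 -47.7  51.5]
top (256, 159) [256.2 159.2   6.4] [651.9 -23.8  51.5]
top (238, 156) [237.8 156.5   6.4] [658.7  18.2  51.5]
top (222, 167) [223.5 166.5   6.8] [635.7  51.1  51.5]
top (220, 184) [220.2 184.5   6.4] [594.   58.5  51.5]
top (231, 199) [231.2 200.5   5.1] [557.   33.6  51.5]
top (243, 179) [243.5 179.5   6. ] [604.9   5.5  51.5]
top dark [243.2 178.9] 95 [605.7   5.5  50. ]
top dark [230.4 199.4] 64 [559.1  34.8  50. ]
top dark [248.8 202. ] 38 [552.7  -6.9  50. ]
```

Request:
drive_tool(
  deltas="-0.01 -0.144 -0.26 0;-0.01 -0.144 -0.26 0;-0.01 -0.144 -0.26 0;-0.01 -0.144 -0.26 0;-0.01 -0.144 -0.26 0;-0.0 0 -0.1 0;0 0 -0.05 0;0 0 0 0",
)

```text
t: 2.48
eef_pos: [575.6, -38.6, 86.3]
tcp_rot: [-3.142, -0.001, 2.766]
ft_force: [0.0, -0.5, -0.8]
opening: 0.003
grip_force: 0.0
```

Request:
drive_tool(
  deltas="0.01 -0.02 -0.03 0;0 0 -0.03 0;0 0 -0.03 0;0 0 -0.03 0;0 0 0 0",
)

```text
t: 2.9
eef_pos: [576.8, -41.6, 74.5]
tcp_rot: [3.142, -0.0, 2.765]
ft_force: [0.3, -0.4, 0.2]
opening: 0.006
grip_force: 0.0
```

Request:
drive_tool(
  deltas="0 0 -0.01 0;0 0 -0.01 0;0 0 -0.01 0;0 0 0 0",
)

```text
t: 3.23
eef_pos: [577.1, -41.8, 71.8]
tcp_rot: [3.141, 0.0, 2.765]
ft_force: [0.8, 1.4, 2.6]
opening: 0.003
grip_force: 1.4
```

Request:
drive_tool(
  deltas="0 0 -0.01 0;0 0 -0.01 0;0 0 -0.01 0;0 0 0 0",
)

```text
t: 3.57
eef_pos: [577.0, -41.8, 68.7]
tcp_rot: [3.141, 0.0, 2.765]
ft_force: [-0.6, 1.2, 5.3]
opening: 0.003
grip_force: 2.7
```

Request:
drive_tool(
  deltas="0 0 -0.005 0;0 0 -0.005 0;0 0 0 0",
)

```text
t: 3.82
eef_pos: [577.1, -41.8, 68.5]
tcp_rot: [3.141, 0.001, 2.765]
ft_force: [-3.1, 2.0, 13.8]
opening: 0.007
grip_force: 6.8
```

Request:
drive_tool(
  deltas="0 0 0.12 0;0 0 0 0;0.205 -0.03 0 0;0.205 -0.03 0 0;0 0 -0.05 0;0 0 -0.02 0;0 0 -0.02 0;0 0 -0.02 0;0 0 -0.01 0;0 0 0 0",
)

```text
t: 4.65
eef_pos: [617.9, -47.9, 68.6]
tcp_rot: [3.141, 0.001, 2.765]
ft_force: [0.0, 0.0, 11.0]
opening: 0.002
grip_force: 5.2
```

Request:
drive_tool(
  deltas="0 0 0.12 0;0 0 0 0;0.172 0.12 0 0;0.172 0.12 0 0;0 0 -0.05 0;0 0 -0.02 0;0 0 -0.02 0;0 0 -0.02 0;0 0 -0.01 0;0 0 0 0",
)

```text
t: 5.48
eef_pos: [651.9, -24.0, 68.6]
tcp_rot: [3.141, 0.0, 2.764]
ft_force: [-1.6, 3.7, 11.5]
opening: 0.005
grip_force: 5.3
```

Request:
drive_tool(
  deltas="0 0 0.12 0;0 0 0 0;0.036 0.21 0 0;0.036 0.21 0 0;0 0 -0.05 0;0 0 -0.02 0;0 0 -0.02 0;0 0 -0.02 0;0 0 -0.01 0;0 0 0 0",
)

```text
t: 6.32
eef_pos: [659.5, 17.6, 68.6]
tcp_rot: [3.141, 0.0, 2.764]
ft_force: [-3.7, 3.9, 11.6]
opening: 0.003
grip_force: 5.7
```

Request:
drive_tool(
  deltas="0 0 0.12 0;0 0 0 0;-0.121 0.169 0 0;-0.121 0.169 0 0;0 0 -0.05 0;0 0 -0.02 0;0 0 -0.02 0;0 0 -0.02 0;0 0 -0.01 0;0 0 0 0",
)

```text
t: 7.15
eef_pos: [635.8, 51.4, 68.5]
tcp_rot: [3.141, 0.0, 2.764]
ft_force: [-4.1, 1.9, 13.2]
opening: 0.006
grip_force: 6.3
```

Request:
drive_tool(
  deltas="0 0 0.12 0;0 0 0 0;-0.207 0.035 0 0;-0.207 0.035 0 0;0 0 -0.05 0;0 0 -0.02 0;0 0 -0.02 0;0 0 -0.02 0;0 0 -0.01 0;0 0 0 0",
)

```text
t: 7.98
eef_pos: [594.6, 58.7, 68.5]
tcp_rot: [3.141, 0.001, 2.765]
ft_force: [-5.4, -0.9, 13.9]
opening: 0.0
grip_force: 7.2
```

All six stopped hard at the same height. I'll retreat straight up and check.

Request:
drive_tool(
  deltas="0 0 0.2 0;0 0 0.3 0;0 0 0.4 0;0 0 0.4 0;-0.2 0 0.3 0;-0.4 0 0 0;-0.4 0 0 0;0 0 0 0;0 0 0 0",
)

```text
t: 8.73
eef_pos: [493.5, 58.9, 228.3]
tcp_rot: [3.141, 0.001, 2.765]
ft_force: [0.4, -0.6, -0.1]
opening: 0.007
grip_force: 0.0
```

```bash
python3 - <<'E'
from h import *
im,d=env.read_camera('top');t=np.load('pics/top.npz')
print(env.state()['eef_pos'],env.state()['ft_force'])
C=[(577,-41),(618,-48),(652,-24),(660,18),(635.5,52),(594,59)]
p=env.camera_params('top');W=p['camera_from_world']
for c in C:
    q=W@[*c,52,1];u=p['mtx']@q[:3];u=(u[:2]/u[2]).round().astype(int)
    s=np.s_[u[1]-1:u[1]+2,u[0]-1:u[0]+2];print(u,'drop mm',np.median(d[s])-np.median(t['d'][s]))
cv2.imwrite('pics/end.png',np.hstack([cv2.resize(x[100:270,170:420,::-1],None,fx=1.6,fy=1.6) for x in(t['im'],im)]))
E
```

```text
[494.85703327  58.83614761 228.2097839 ] [0.25608433 0.31313214 0.01916972]
[264 191] drop mm 5.454651
[267 173] drop mm 3.6607056
[256 159] drop mm 4.914551
[238 156] drop mm 5.841736
[223 166] drop mm -466.2863
[220 184] drop mm -482.75204
```

View pics/end.png

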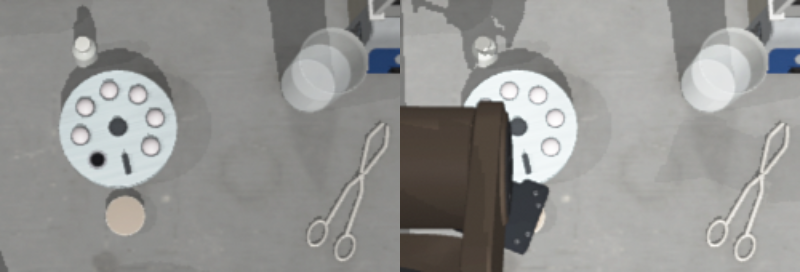

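The left half shows the start and the right half shows now. Caps 1 to 4 have dropped by roughly 4 to 6 mm by depth. The arm hides caps 5 and 6, but they stopped at the same height and force. The bottle and beaker haven't moved; the dish is partly hidden, but nothing came near it.

```bash
python3 -c "
from cell import env
print(env.job_done())"
```

```text
the job is handed in; nothing more can be done
None
```

I pressed all six caps in order, from the index bar to the empty bore, and handed the job in at about 9 s. Each cap hit its stop at the same height with 14 N or less, though the arm hid caps 5 and 6 and part of the dish in the last picture.

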